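# Rack the chain sprockets by size

## Robot

A 6-joint arm with a two-finger parallel gripper is mounted at the origin on the work surface. World frame = base frame: x ahead of the robot, y to its left, z up, the work surface at z = 0. Lengths are in m, angles in rad, forces in N, time in s.
With the tool pointing down it reaches from about 0.225 to 0.875 m from the base axis. Payload 3.4 kg.
Tool frame: the origin (TCP) lies on the centre line of the jaws, within the pads' length; the fingertips stand 17 mm ahead of it and the grasp point (between the pads) lies 2 mm behind it (manip.finger_overhang is the distance from the TCP to the fingertips, in m); y points along the fingers, x is the direction in which the jaws open and shut, and the axes are right-handed (so a half turn about y gives the same grasp; the last joint's range is limited). The gripper opens to 85 mm and grips with 20 to 120 N. Pads are 22 mm wide; open, the fingers measure 114 mm over their backs; the gripper's body (76 mm by 85 mm) begins 54 mm behind the grasp point. The pads swing forward as they close: fully open they stand 13 mm farther back than shut.
Start: joints at [-1.361, 0.276, 1.505, -0, 1.361, -0.121], TCP at [0.187, -0.544, 0.248] pointing down, gripper open.
Joint ranges: [-2.89, 2.89], [-0.75, 2.08], [0.22, 2.7], [-1.18, 4.32], [0.11, 2.71], [-2.7, 2.7]. Speed limits (rad/s): [2.57, 2.57, 3.14, 3.14, 3.14, 3.14].

## Interface

Orientations are given as a unit quaternion [w, x, y, z].
In Python, from rig import manip gives the robot as it stands.
- The arm moves only by the tool arm_command, never from a script. Its argument "commands" is a list of rows, each a list of 3 entries, a list of its own where there are three numbers: the finger opening in cm, from 0 to 8.54, then the shift along the world's x, y, z in cm, then the turn about the world's z in rad. A call has 1 to 12 rows; each row shifts and turns the commanded pose from where the row before left it; what a row does not reach is not made up. A row lasts 1/10 s, in which the tool goes at most 50 mm and 8.59 degrees, less where a joint would pass 70% of its speed; a pose out of reach is approached as far as the arm can. A call with a gripper value outside its range is refused whole. The fingers move at their own pace and stop on an object; "grip_force" is the grip in N (left out, the last holds). Time passes only in rows, so rows that do not move let the fingers close. It gives the time, the measured TCP pose, the force and the opening at its end, in the units of the state.
- manip.get_state(): the state, without advancing time (a new reading comes with each control period).
- manip.get_image(name): name is "scene" or "top" or "wrist"; returns a dict with "pixels" (400x640x3 uint8, red, green, blue), "range_z" (400x640 float32, m along the optical axis (not along the pixel's ray), 0 where there is no reading), "intrinsics" (3x3 intrinsics, pixels), "k1" (the pictures are not rectified: a ray, as slopes to the right and down, at radius r is drawn at 1 + k1 r^2 times it, then the intrinsics apply), "R" (3x3) and "t" (3): a world point X has camera coordinates R X + t. Camera axes: x right, y down, z forward; pixel columns grow to the right and rows downward; lengths in m; the calibration is good to about 2 mm. A picture is of the moment at which its call begins.
- manip.sign_off(): hands the job in, once; it reports no verdict.
The state is a dict: "clock": time; "qpos": joint angles; "qd": joint speeds; "effort": joint torques, N m; "position": TCP position; "ee_rot": TCP orientation; "contact_force": force on the tool from outside, world axes, zero at the start; "moment": the same for the moment, N m; "width": finger opening in m.
Only numpy, scipy, OpenCV 4.12 (cv2) and the standard library are available. Lean on these libraries where they do the work, as an engineer would, in place of code of your own. Each camera call takes 0.05 s, during which the arm holds its last target.

## Task

Put the four chain sprockets on the pins of the wooden stock rack in order of size, one to a pin: the smallest on the pin next to the end plate with the white stock card, and each following pin the next larger. Each must lie flat on the board, hub up; lower them into place, do not drop them.

Things in the scene. Friction and masses are not known exactly. Their poses are not given: they have to be found in the camera images.
- sprocket_13: the smallest of four steel chain sprockets: 13 teeth, 58 mm across, 200 g, disc 7 mm thick. Starts flat on the bench, hub up. The hub, alike on all, is a plain cylinder 40 mm across, its top 28 mm above the underside (21 mm above the disc), with a 28 mm hole right through. Origin: on the hole's axis at the underside; z up through the hub.
- sprocket_16: the second smallest of four steel chain sprockets: 16 teeth, 70 mm across, 280 g, disc 7 mm thick. Starts flat on the bench, hub up. The hub, alike on all, is a plain cylinder 40 mm across, its top 28 mm above the underside (21 mm above the disc), with a 28 mm hole right through. Origin: on the hole's axis at the underside; z up through the hub.
- sprocket_19: the second largest of four steel chain sprockets: 19 teeth, 82 mm across, 360 g, disc 7 mm thick. Starts flat on the bench, hub up. The hub, alike on all, is a plain cylinder 40 mm across, its top 28 mm above the underside (21 mm above the disc), with a 28 mm hole right through. Origin: on the hole's axis at the underside; z up through the hub.
- sprocket_22: the largest of four steel chain sprockets: 22 teeth, 94 mm across, 460 g, disc 7 mm thick. Starts flat on the bench, hub up. The hub, alike on all, is a plain cylinder 40 mm across, its top 28 mm above the underside (21 mm above the disc), with a 28 mm hole right through. Origin: on the hole's axis at the underside; z up through the hub.
- pin_a: one of four like upright steel pins, 12 mm across, 36 mm tall, tapered tip, in a straight row 110 mm apart along the fixed wooden rack (board 100 x 530 mm, 20 mm thick). Which of pin_a to pin_d stands where in the row changes. Origin: on the axis at the pin's foot, level with the board's top, 20 mm above the bench; z up, y along the row. A sprocket has 8 mm play on it.
- pin_b: one of four like upright steel pins, 12 mm across, 36 mm tall, tapered tip, in a straight row 110 mm apart along the fixed wooden rack (board 100 x 530 mm, 20 mm thick). Which of pin_a to pin_d stands where in the row changes. Origin: on the axis at the pin's foot, level with the board's top, 20 mm above the bench; z up, y along the row. A sprocket has 8 mm play on it.
- pin_c: one of four like upright steel pins, 12 mm across, 36 mm tall, tapered tip, in a straight row 110 mm apart along the fixed wooden rack (board 100 x 530 mm, 20 mm thick). Which of pin_a to pin_d stands where in the row changes. Origin: on the axis at the pin's foot, level with the board's top, 20 mm above the bench; z up, y along the row. A sprocket has 8 mm play on it.
- pin_d: one of four like upright steel pins, 12 mm across, 36 mm tall, tapered tip, in a straight row 110 mm apart along the fixed wooden rack (board 100 x 530 mm, 20 mm thick). Which of pin_a to pin_d stands where in the row changes. Origin: on the axis at the pin's foot, level with the board's top, 20 mm above the bench; z up, y along the row. A sprocket has 8 mm play on it.
- card_end: fixed wooden end plate, 18 mm thick, 32 mm tall, across one end of the rack board, with a 56 x 50 mm holder with a blank white card on top (52 mm above the board). It may be at either end; the plate at the other end has no card. Origin: in line with the pins, 90 mm beyond the nearest one, level with the board's top; y along the row.
Things that resemble listed ones, but are neither listed nor needed, are in the scene too. Leave any blue or red look-alike of the sprocket_13 alone.

How it is judged:
By the outcome, as a careful person would: the job done as asked, in the order asked, and still so for the second after the job is handed in, with the robot touching nothing.
It also fails if it takes over 99 s, if anything falls off the work surface, if the arm or the gripper's body presses on something with over 40 N, if the wrist force passes 120 N, or if a joint passes its speed limit or range.

## Working session

There is one attempt and no reset: what is moved stays moved. The work goes in short steps, Python scripts to look and compute and a tool call to move; the robot and the scene stay as the last step left them, time stands still between calls to the robot, and variables do not carry over. Pictures are saved under pics/ and viewed, and the job is handed in when it is done.

Besides the shell and the picture viewer there is one more tool, called after "Call:" as a command line: name --argument value ..., lists and objects as JSON in quotes. arm_command: Moves the arm, as the interface text tells. Its arguments: {"type":"object","properties":{"commands":{"type":"array"},"grip_force":{"type":"number"}},"required":["commands"]}

```bash
ls; mkdir -p pics
cat > h.py <<'E'
import numpy as np, cv2, pickle
from rig import manip
def grab(n,save=None):
    im=manip.get_image(n)
    if save:
        cv2.imwrite(f'pics/{save}.png',cv2.cvtColor(im['pixels'],cv2.COLOR_RGB2BGR))
        pickle.dump({k:im[k] for k in im},open(f'pics/{save}.pkl','wb'))
    return im
def load(s): return pickle.load(open(f'pics/{s}.pkl','rb'))
def ray(im,u,v):
    K=im['intrinsics'];x=(u-K[0,2])/K[0,0];y=(v-K[1,2])/K[1,1]
    a,b=x,y
    for _ in range(20):
        f=1+im['k1']*(a*a+b*b);a,b=x/f,y/f
    return np.array([a,b,1.])
def at_z(im,u,v,z):
    R,t=np.array(im['R']),np.array(im['t']);d=R.T@ray(im,u,v);c=-R.T@t
    return c+d*(z-c[2])/d[2]
def dep(im,u,v):
    R,t=np.array(im['R']),np.array(im['t']);z=im['range_z'][int(round(v)),int(round(u))]
    return R.T@(ray(im,u,v)*z-t)
def crop(s,x0,y0,x1,y1,out,f=None):
    a=cv2.imread(f'pics/{s}.png')[y0:y1,x0:x1]
    f=f or min(800/(x1-x0),600/(y1-y0))
    cv2.imwrite(f'pics/{out}.png',cv2.resize(a,None,fx=f,fy=f,interpolation=cv2.INTER_CUBIC))
E
python3 - <<'E'
from h import *
for n in('scene','top'):
    im=grab(n,n+'0'); print(n,im['intrinsics'].tolist(),im['k1'],(-np.array(im['R']).T@np.array(im['t'])).round(3))
print(manip.get_state())
E
```

```text
pics
scene [[431.21805353791314, 0.0, 323.3910671775404], [0.0, 431.21805353791314, 199.89241011453245], [0.0, 0.0, 1.0]] 0.025549721448224472 [1.274 0.103 0.831]
top [[370.28425538337814, 0.0, 318.28206796288026], [0.0, 370.28425538337814, 199.32785837716318], [0.0, 0.0, 1.0]] -0.04301012295322144 [ 0.456 -0.008  1.04 ]
{'clock': 0.1, 'qpos': array([-1.36101907e+00,  2.76514803e-01,  1.50603484e+00,  1.04690290e-05,
        1.36069337e+00, -1.20991395e-01]), 'qd': array([ 3.60400827e-04, -1.36393003e-03, -4.00441484e-03, -2.15489582e-05,
        1.79423969e-03,  3.11184115e-04]), 'effort': array([ 1.30727414e-03, -4.17697692e+01, -2.46404600e+01, -5.97279086e-05,
        5.78876628e-03,  1.81028167e-05]), 'position': array([ 0.18665022, -0.54338113,  0.24752457]), 'ee_rot': array([ 0.57588919, -0.5750961 ,  0.41129041, -0.41043431]), 'contact_force': array([-0.11104563, -0.25955615, -0.71915785]), 'moment': array([ 0.01435883, -0.02520907, -0.01684449]), 'width': 0.08572680422925774}
```

View pics/top0.png

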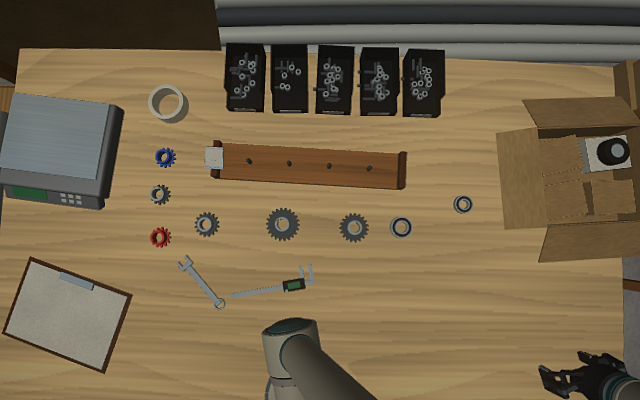

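View pics/scene0.png

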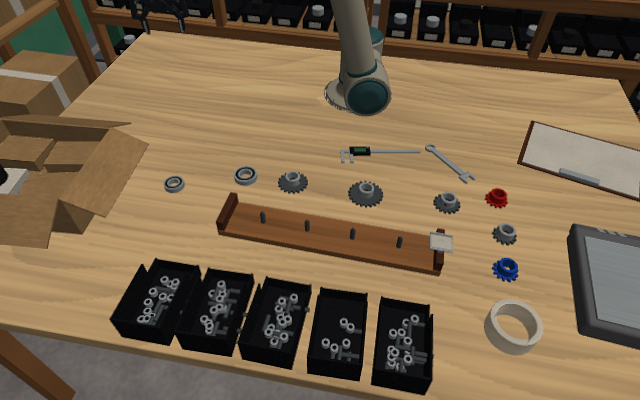

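Run:
```python
from h import *
crop('top0',140,140,420,260,'c1')
crop('top0',140,175,240,250,'c2'); crop('top0',250,190,420,260,'c3'); crop('top0',200,135,410,195,'c4')
im=load('top0')
for n,(u,v) in dict(s13=(160,195),s16=(207,224),s22=(282,224),s19=(354,227),red=(160,237),blue=(165,157)).items():
    print(n,at_z(im,u,v,.028).round(3),[dep(im,u+a,v+b).round(3)[2] for a,b in((0,0),(6,0),(-6,0),(0,6),(0,-6),(9,0))])
for u,v in((249,161),(289,163),(329,166),(369,168)): print(at_z(im,u,v,.056).round(3),dep(im,u,v).round(3))
```

```text
s13 [0.539 0.422 0.028] [np.float64(0.003), np.float64(0.011), np.float64(0.01), np.float64(0.016), np.float64(0.013), np.float64(0.009)]
s16 [0.463 0.287 0.028] [np.float64(-0.001), np.float64(0.007), np.float64(0.009), np.float64(0.029), np.float64(0.028), np.float64(0.01)]
s22 [0.47  0.082 0.028] [np.float64(0.001), np.float64(0.028), np.float64(0.03), np.float64(0.029), np.float64(0.029), np.float64(0.011)]
s19 [ 0.467 -0.114  0.028] [np.float64(0.0), np.float64(0.029), np.float64(0.028), np.float64(0.025), np.float64(0.028), np.float64(0.008)]
red [0.424 0.415 0.028] [np.float64(-0.0), np.float64(0.014), np.float64(0.013), np.float64(0.03), np.float64(0.029), np.float64(0.006)]
blue [0.645 0.415 0.028] [np.float64(0.002), np.float64(0.016), np.float64(0.012), np.float64(0.02), np.float64(0.031), np.float64(0.008)]
[0.636 0.175 0.056] [0.636 0.176 0.053]
[0.633 0.067 0.056] [0.634 0.067 0.054]
[ 0.628 -0.04   0.056] [ 0.629 -0.041  0.053]
[ 0.626 -0.148  0.056] [ 0.628 -0.149  0.048]
```

View pics/c2.png

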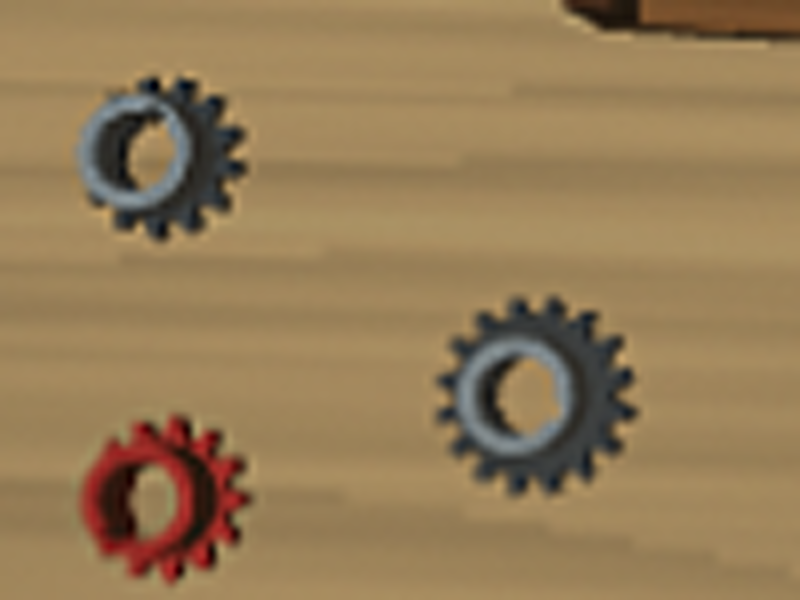

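View pics/c3.png

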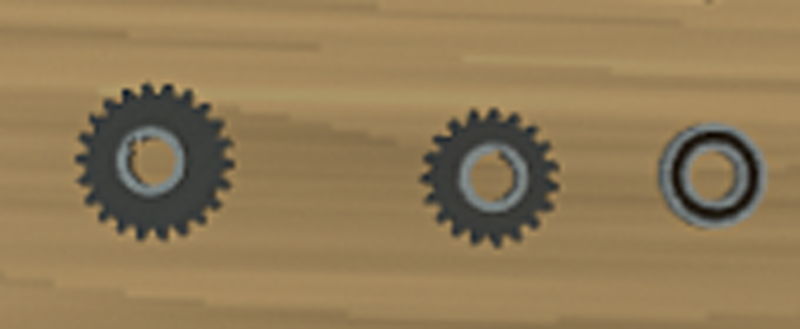

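View pics/c4.png

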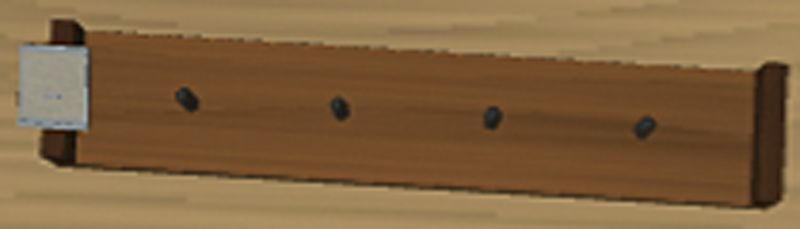

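Run:
```python
from h import *
im=load('top0')
for n,(u,v) in dict(s13=(156.4,193.6),s16=(204,224),s22=(281.7,224),s19=(354.3,227.4)).items():
    c=at_z(im,u,v,.028)
    # depth cloud hub top
    P=[dep(im,a,b) for a in range(int(u)-14,int(u)+15) for b in range(int(v)-14,int(v)+15)]
    P=np.array([p for p in P if .022<p[2]<.036]); 
    (cx,cy),r=cv2.minEnclosingCircle((P[:,:2]*1000).astype(np.float32))
    print(n,c.round(4),len(P),P[:,:2].mean(0).round(4),cx,cy,r)
Q=[]
for u,v in((248.7,160.9),(288.9,162.9),(328.8,165.6),(369,167.9)):
    p=at_z(im,u,v,.038);Q.append(p)
    D=[dep(im,a,b) for a in range(int(u)-5,int(u)+7) for b in range(int(v)-5,int(v)+7)]
    D=np.array([d for d in D if d[2]>.03])
    print(p.round(4),len(D),D.mean(0).round(4))
Q=np.array(Q);print(np.diff(Q,axis=0).round(4),np.linalg.norm(np.diff(Q,axis=0),axis=1))
crop('scene0',200,160,540,300,'c5')
im=load('scene0')
for u,v in((245,217),):pass
```

```text
s13 [0.5425 0.4324 0.028 ] 103 [0.5421 0.432 ] 542.1844482421875 433.04931640625 20.965011596679688
s16 [0.463  0.2956 0.028 ] 101 [0.4632 0.2961] 462.0718078613281 295.6684875488281 20.883127212524414
s22 [0.4696 0.0833 0.028 ] 94 [0.4693 0.0822] 469.66534423828125 82.68354034423828 19.837614059448242
s19 [ 0.4661 -0.115   0.028 ] 85 [ 0.4657 -0.1161] 466.30377197265625 -116.0595932006836 19.931440353393555
[0.6391 0.1793 0.038 ] 26 [0.6316 0.1708 0.0861]
[0.6368 0.0689 0.038 ] 21 [0.6346 0.0683 0.0494]
[ 0.6327 -0.0405  0.038 ] 22 [ 0.6315 -0.0406  0.0499]
[ 0.6298 -0.1508  0.038 ] 22 [ 0.6121 -0.1372  0.1382]
[[-0.0023 -0.1103  0.    ]
 [-0.0041 -0.1094  0.    ]
 [-0.0029 -0.1103  0.    ]] [0.11035422 0.1094796  0.11038217]
```

View pics/c5.png

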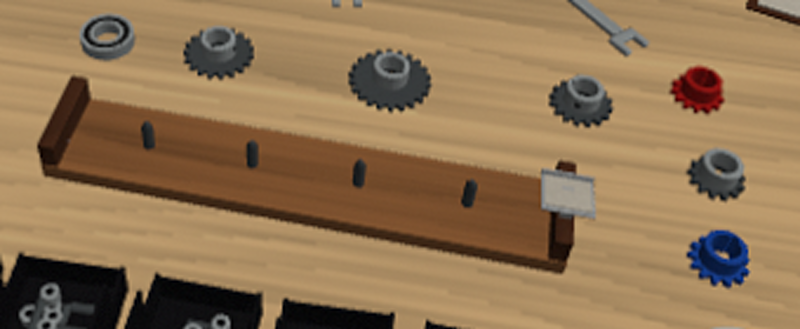

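Run:
```python
from h import *
im=load('scene0');f=800/340
g=lambda a,b:((a+.5)/f-.5+200,(b+.5)/f-.5+160)
for p in((469,194),(359,174),(252,154),(148,135)): print(at_z(im,*g(*p),.038).round(4))
for n,p in dict(s13=(722,160),s16=(586,89),s22=(393,67),s19=(218,39)).items(): print(n,at_z(im,*g(*p),.028).round(4))
im=grab('wrist','w0')
from scipy.spatial.transform import Rotation as Ro
s=manip.get_state();q=s['ee_rot'];print(Ro.from_quat(q[[1,2,3,0]]).as_matrix().round(3))
R,t=np.array(im['R']),np.array(im['t']);print('cam',-R.T@t,R.round(3), s['position'])
from rig import manip as m;print([a for a in dir(m) if a[0]!='_'])
```

```text
[0.6445 0.1782 0.038 ]
[0.6409 0.0689 0.038 ]
[ 0.6366 -0.0408  0.038 ]
[ 0.6328 -0.1504  0.038 ]
s13 [0.5418 0.4307 0.028 ]
s16 [0.4675 0.2952 0.028 ]
s22 [0.4758 0.0848 0.028 ]
s19 [ 0.4711 -0.1154  0.028 ]
[[ 0.325 -0.     0.946]
 [-0.946  0.001  0.325]
 [-0.001 -1.     0.   ]]
cam [ 0.2604041  -0.51782247  0.37321449] [[ 0.325 -0.946 -0.001]
 [-0.899 -0.309  0.311]
 [-0.294 -0.1   -0.951]] [ 0.1866774  -0.54347185  0.24762477]
['MotionError', 'finger_overhang', 'get_image', 'get_state', 'sign_off']
```

View pics/w0.png

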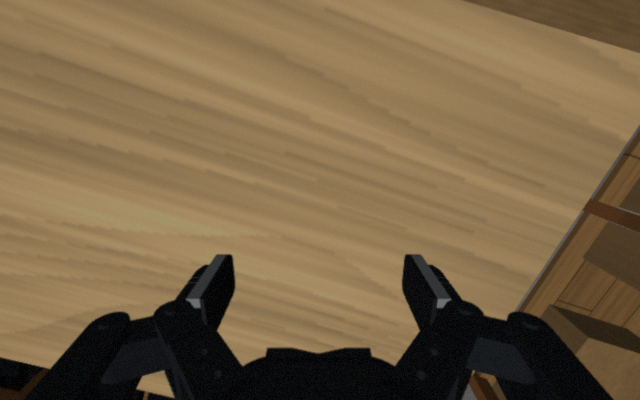

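Candidates in top view:
- grey 13 at (157,194), the wanted sprocket_13
- red (160,237) and blue (165,157), look-alikes to leave alone
- bearings at (401,227) and (463,204)
- 16 at (204,224), 22 at (282,224), 19 at (354,227)

The close crop confirms that grey (157,194) is the smallest toothed part. The card is at the +y end.

Call:
arm_command --commands '[[8.5,[1.5,4,0],0.1],[8.5,[1.5,4,0],0.1],[8.5,[1.5,4,0],0.1],[8.5,[1.5,4,0],0.1],[8.5,[1.5,4,0],0.1],[8.5,[1.5,4,0],0.1],[8.5,[1.5,4,0],0.1],[8.5,[1.5,4,0],0.1],[8.5,[1.5,4,0],0.1],[8.5,[1.5,4,0],0.1],[8.5,[1.5,4,0],0.1],[8.5,[1.5,4,0],0.1]]' --grip_force 60

```text
clock: 1.35
position: [0.3669, -0.0621, 0.2484]
ee_rot: [-0.707, 0.707, -0.013, 0.013]
contact_force: [0.8, -1.0, -0.3]
width: 0.085
```

Call:
arm_command --commands '[[8.5,[1.5,4,0],0.04],[8.5,[1.5,4,0],0],[8.5,[1.5,4,0],0],[8.5,[1.5,4,0],0],[8.5,[1.5,4,0],0],[8.5,[1.5,4,0],0],[8.5,[1.5,4,0],0],[8.5,[1.5,4,0],0],[8.5,[1.5,4,0],0],[8.5,[1.5,4,0],0],[8.5,[1.5,3,0],0],[8.5,[0,0,0],0]]'

```text
clock: 2.55
position: [0.5331, 0.37, 0.2468]
ee_rot: [0.708, -0.707, -0.001, 0.001]
contact_force: [-0.6, -0.6, -0.1]
width: 0.0845
```

Run:
```python
from h import *
im=grab('wrist','w1');s=manip.get_state();print(s['position'],s['qpos'].round(2),s['contact_force'],s['clock'])
```

```text
[0.531952   0.36770991 0.24689418] [ 0.5   0.39  1.34 -0.    1.41  0.5 ] [-0.7108197  -0.50877784 -0.48561138] 2.6
```

View pics/w1.png

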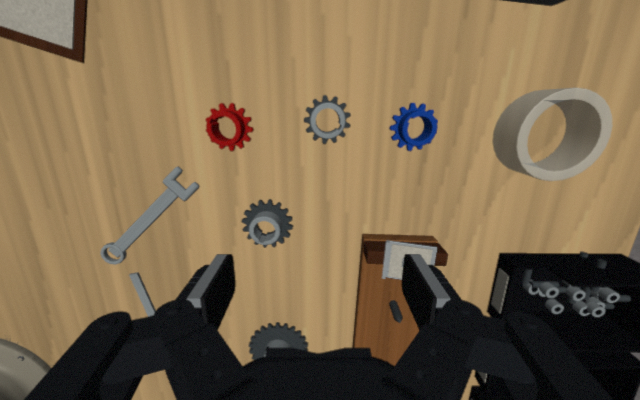

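Run:
```python
from h import *
im=load('w1')
print(at_z(im,327,120,.028),at_z(im,265,231,.028),at_z(im,396,311,.038))
im=load('top0')
print(at_z(im,160,194.7,.005))
crop('w1',200,80,450,260,'c6')
```

```text
[0.54136535 0.43237286 0.028     ] [0.46341962 0.29424088 0.028     ] [0.639046   0.17961923 0.038     ]
[0.54162176 0.43194976 0.005     ]
```

View pics/c6.png

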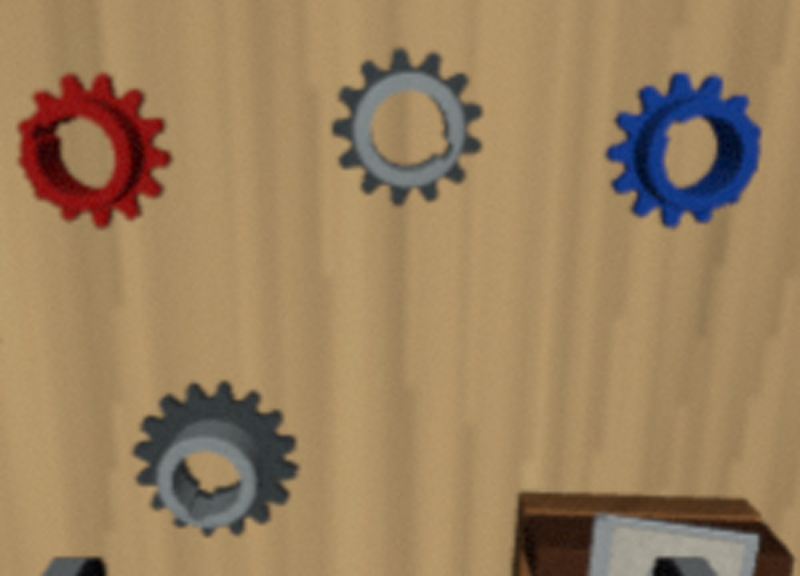

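Call:
arm_command --commands '[[7,[1,3.3,-4],0],[7,[0,3.3,-4],0],[7,[0,0,-4],0],[7,[0,0,-4],0],[7,[0,0,-2.5],0],[7,[0,0,-1.5],0],[7,[0,0,0],0],[7,[0,0,0],0]]'

```text
clock: 3.4
position: [0.5419, 0.429, 0.0531]
ee_rot: [0.707, -0.707, -0.0, -0.001]
contact_force: [-0.2, 1.2, 0.4]
width: 0.0702
```

Run:
```python
from h import *
im=grab('wrist','w2');s=manip.get_state();print(s['position'],s['contact_force'],s['width'])
```

```text
[0.54237738 0.42950053 0.05383763] [-0.09338462 -0.09324637 -0.82327541] 0.07010434438073522
```

View pics/w2.png

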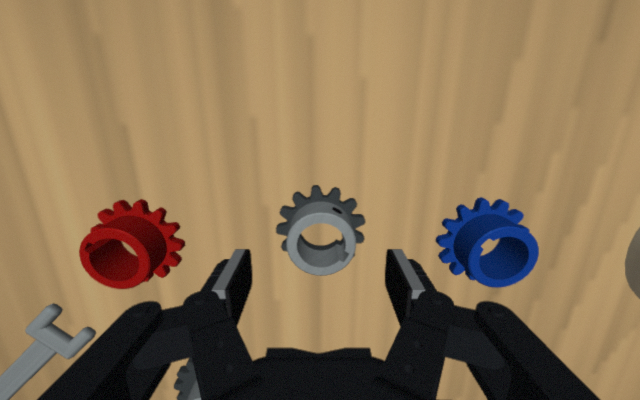

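Run:
```python
from h import *
im=load('w2');print(at_z(im,321,243,.028),at_z(im,322,238,.028))
```

```text
[0.54191707 0.43313236 0.028     ] [0.54247594 0.43627059 0.028     ]
```

Call:
arm_command --commands '[[7,[0,0.2,-1.5],0],[7,[0,0,-1.2],0],[7,[0,0,0],0],[7,[0,0,0],0]]'

```text
clock: 3.85
position: [0.5408, 0.431, 0.0242]
ee_rot: [-0.707, 0.707, -0.0, -0.0]
contact_force: [-0.3, 0.6, 1.0]
width: 0.07
```

Call:
arm_command --commands '[[7,[0,0,0.15],0],[3.2,[0,0,0],0],[3.2,[0,0,0],0],[3.2,[0,0,0],0],[3.2,[0,0,0],0],[3.2,[0,0,0],0],[3.2,[0,0,0],0]]'

```text
clock: 4.55
position: [0.5419, 0.4316, 0.0274]
ee_rot: [0.707, -0.707, -0.001, -0.001]
contact_force: [0.3, -0.4, 5.5]
width: 0.0381
```

Call:
arm_command --commands '[[3.2,[0,0,1],0],[3.2,[0,0,3],0],[3.2,[0,0,4],0],[3.2,[0,0,3],0],[3.2,[0,0,0],0]]'

```text
clock: 5.05
position: [0.5435, 0.4328, 0.1417]
ee_rot: [0.709, -0.705, -0.003, -0.003]
contact_force: [0.4, 0.6, -0.6]
width: 0.0377
```

Run:
```python
from h import *
im=grab('wrist','w3');s=manip.get_state();print(s['position'],s['contact_force'],s['width'])
```

```text
[0.54213959 0.43185335 0.13873748] [-1.00748335  0.03415116 -1.73451602] 0.03767929031065688
```

View pics/w3.png

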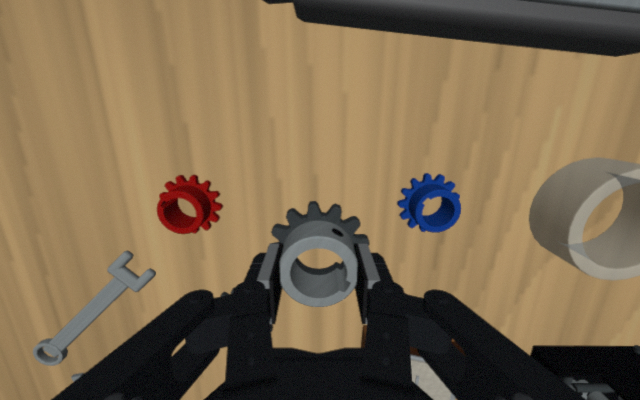

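Call:
arm_command --commands '[[3.2,[1.4,-3.6,0],0],[3.2,[1.4,-3.6,0],0],[3.2,[1.4,-3.6,0],0],[3.2,[1.4,-3.6,0],0],[3.2,[1.4,-3.6,0],0],[3.2,[1.4,-3.6,0],0],[3.2,[1.4,-3.6,0],0],[3.2,[0,0,-1.5],0],[3.2,[0,0,-1.5],0],[3.2,[0,0,0],0],[3.2,[0,0,0],0]]'

```text
clock: 6.2
position: [0.6379, 0.179, 0.1045]
ee_rot: [-0.707, 0.707, -0.001, -0.001]
contact_force: [0.5, -0.6, -0.6]
width: 0.0374
```

Run:
```python
from h import *
im=grab('wrist','w4');im=grab('scene','s4');crop('s4',340,160,500,280,'c7');s=manip.get_state();print(s['position'],s['contact_force'],s['width'])
```

```text
[0.63913774 0.17955408 0.10627394] [ 0.5029421  -0.3372921  -1.51559232] 0.03755949362506706
```

View pics/w4.png

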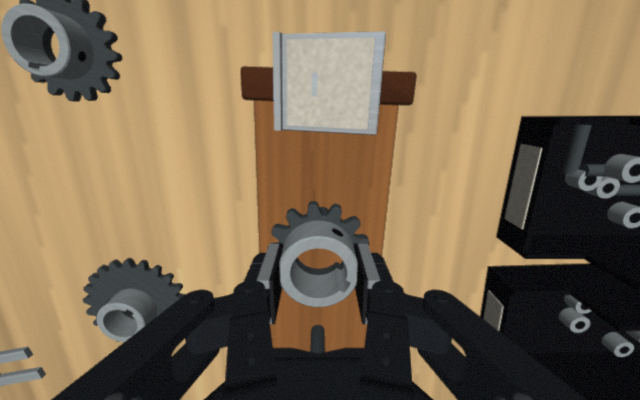

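View pics/c7.png

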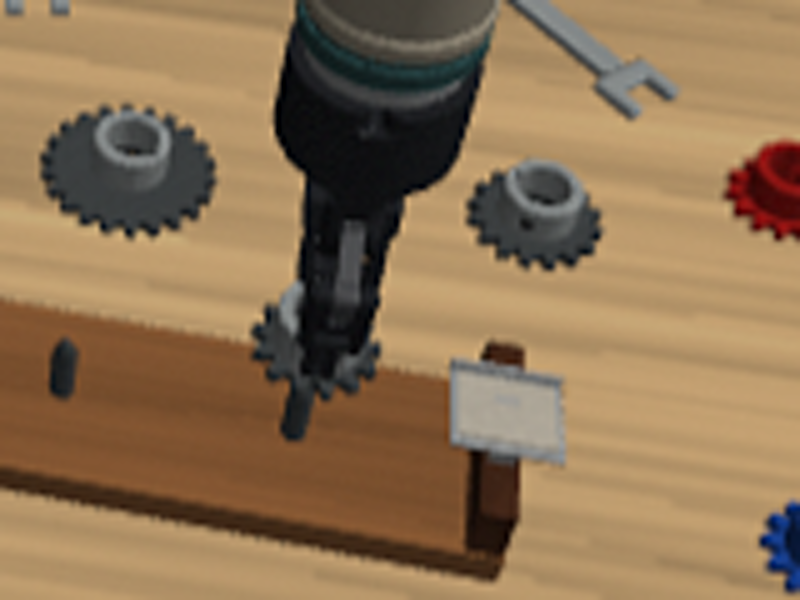

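Call:
arm_command --commands '[[3.2,[0,0,-1.2],0],[3.2,[0,0,-1.2],0],[3.2,[0,0,-1.2],0],[3.2,[0,0,0],0],[3.2,[0,0,0],0]]'

```text
clock: 6.8
position: [0.6388, 0.1792, 0.0696]
ee_rot: [-0.707, 0.707, -0.0, -0.001]
contact_force: [0.2, 0.0, -0.6]
width: 0.0377
```

Call:
arm_command --commands '[[3.2,[0,0,-1],0],[3.2,[0,0,-0.7],0],[3.2,[0,0,-0.2],0],[3.2,[0,0,0],0],[3.2,[0,0,0],0]]'

```text
clock: 7.3
position: [0.6394, 0.1792, 0.0515]
ee_rot: [0.707, -0.707, -0.0, -0.0]
contact_force: [0.1, -1.0, -1.6]
width: 0.0376
```

Run:
```python
from h import *
im=grab('scene','s5');crop('s5',340,160,500,280,'c8');s=manip.get_state();print(s['position'],s['contact_force'],s['width'])
```

```text
[0.63948842 0.17925508 0.05167284] [ 0.34293396 -1.12136935 -1.57002909] 0.03732587332008586
```

View pics/c8.png

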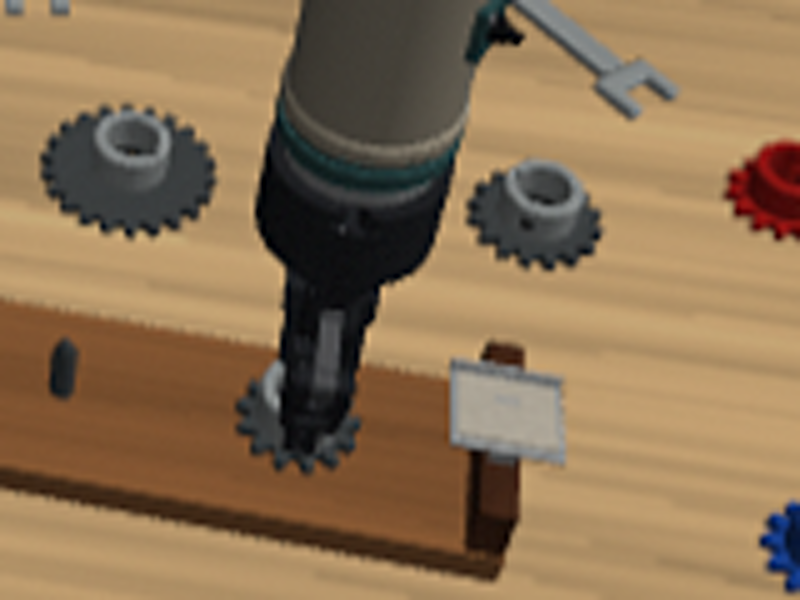

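Pin 1 has disappeared into the sprocket hole at crop (295,410). I'll continue down to contact.

Call:
arm_command --commands '[[3.2,[0,0,-0.3],0],[3.2,[0,0,0],0],[3.2,[0,0,-0.1],0],[3.2,[0,0,0],0]]'

```text
clock: 7.75
position: [0.6393, 0.1792, 0.0475]
ee_rot: [0.707, -0.707, -0.0, -0.0]
contact_force: [-0.4, 0.3, -1.1]
width: 0.0378
```

Call:
arm_command --commands '[[3.2,[0,0,-0.1],0],[3.2,[0,0,0],0],[3.2,[0,0,0],0]]'

```text
clock: 8.05
position: [0.6393, 0.1792, 0.0475]
ee_rot: [0.707, -0.707, -0.0, -0.0]
contact_force: [-1.9, -0.3, 6.0]
width: 0.0372
```

Call:
arm_command --commands '[[4.4,[0,0,0],0],[5.5,[0,0,0],0],[6.5,[0,0,0],0],[6.5,[0,0,0],0],[6.5,[0,0,1],0],[6.5,[0,0,3],0],[6.5,[0,0,4],0],[6.5,[0,0,0],0]]'

```text
clock: 8.85
position: [0.6433, 0.18, 0.1333]
ee_rot: [0.708, -0.706, -0.004, -0.004]
contact_force: [0.8, -0.8, 0.3]
width: 0.0649
```

Run:
```python
from h import *
im=grab('wrist','w6');s=manip.get_state();print(s['position'],s['contact_force'],s['width'])
```

```text
[0.64167244 0.17966342 0.13063901] [ 0.18292904 -0.26861483 -0.81417115] 0.06517767606591422
```

View pics/w6.png

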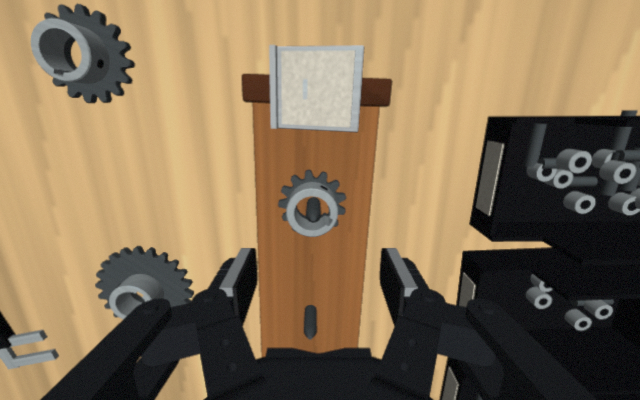

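sprocket_13 sits flat on the card-end pin, with the pin visible in its hole at (313,210). Next is sprocket_16.

Call:
arm_command --commands '[[7,[-3.5,2.3,0],0],[7,[-3.5,2.3,0],0],[7,[-3.5,2.3,0],0],[7,[-3.5,2.3,0],0],[7,[-3.5,2.3,0],0],[7,[0,0,-3],0],[7,[0,0,-3],0],[7,[0,0,-1],0],[7,[0,0,0],0],[7,[0,0,0],0]]'

```text
clock: 9.9
position: [0.4649, 0.2942, 0.0568]
ee_rot: [0.707, -0.707, -0.0, -0.0]
contact_force: [0.5, -0.5, -0.1]
width: 0.0703
```

Run:
```python
from h import *
im=grab('wrist','w7');s=manip.get_state();print(s['position'],s['contact_force'],s['width'])
```

```text
[0.46534737 0.29441537 0.05730991] [-0.8728663  -0.18805524 -0.39233923] 0.06968857152170635
```

View pics/w7.png

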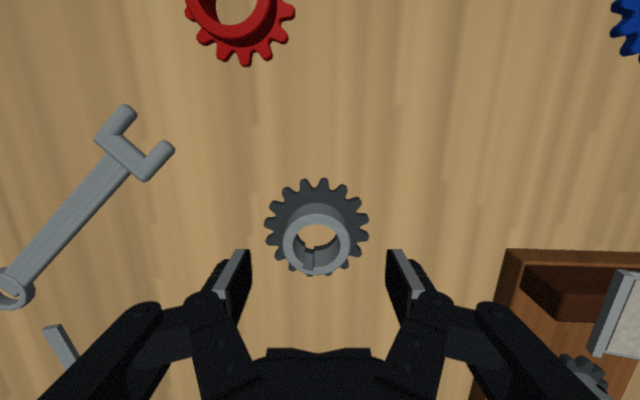

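Call:
arm_command --commands '[[7,[-0.1,0,-1.5],0],[7,[0,0,-1.5],0],[7,[0,0,0],0],[7,[0,0,0],0],[3.2,[0,0,0],0],[3.2,[0,0,0],0],[3.2,[0,0,0],0],[3.2,[0,0,0],0],[3.2,[0,0,0],0],[3.2,[0,0,0],0]]'

```text
clock: 10.95
position: [0.464, 0.2946, 0.0277]
ee_rot: [0.707, -0.707, -0.001, -0.001]
contact_force: [-1.1, -0.4, 5.4]
width: 0.0376
```

Call:
arm_command --commands '[[3.2,[0,0,1],0],[3.2,[0,0,3],0],[3.2,[0,0,4],0],[3.2,[0,0,3],0],[3.2,[0,0,0],0]]'

```text
clock: 11.45
position: [0.4659, 0.2956, 0.1411]
ee_rot: [0.709, -0.706, -0.003, -0.003]
contact_force: [0.4, 1.1, -2.6]
width: 0.0377
```

Run:
```python
from h import *
im=grab('wrist','w8');s=manip.get_state();print(s['position'],s['contact_force'],s['width'])
```

```text
[0.46432543 0.29477403 0.13851099] [-0.64352668  0.36165189 -3.48089864] 0.03727567560635281
```

View pics/w8.png

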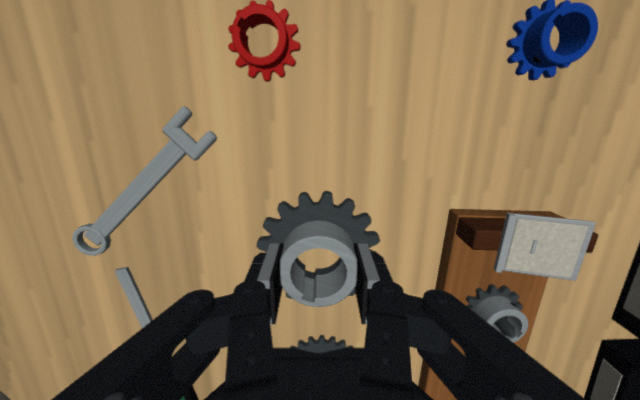

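Call:
arm_command --commands '[[3.2,[2.5,-3.2,0],0],[3.2,[2.5,-3.2,0],0],[3.2,[2.5,-3.2,0],0],[3.2,[2.5,-3.2,0],0],[3.2,[2.5,-3.2,0],0],[3.2,[2.5,-3.2,0],0],[3.2,[2.3,-3.4,0],0],[3.2,[0,0,-1.5],0],[3.2,[0,0,-2],0],[3.2,[0,0,0],0],[3.2,[0,0,0],0]]'

```text
clock: 12.6
position: [0.6347, 0.0682, 0.0994]
ee_rot: [0.707, -0.707, 0.002, 0.002]
contact_force: [0.9, -0.5, -2.5]
width: 0.0374
```

Run:
```python
from h import *
im=grab('wrist','w9');im=grab('scene','s9');crop('s9',280,160,440,280,'c9');s=manip.get_state();print(s['position'],s['contact_force'],s['width'])
```

```text
[0.63627395 0.06852752 0.10145738] [ 0.51674997 -0.33312323 -2.44891627] 0.03733307676125814
```

View pics/c9.png

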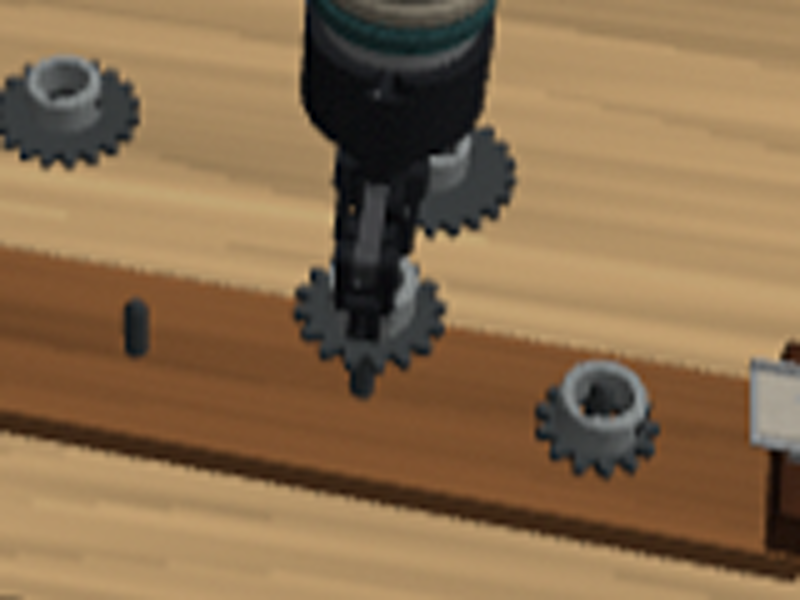

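View pics/w9.png

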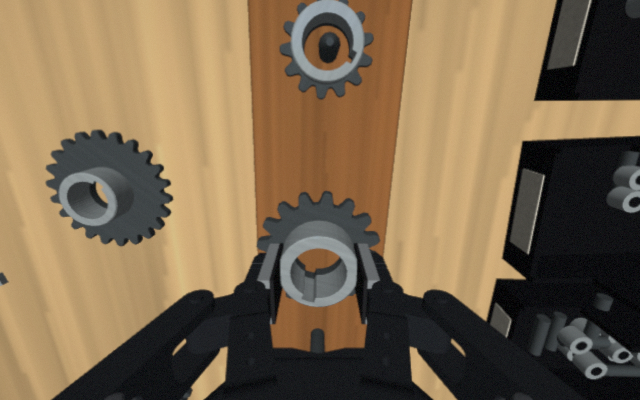

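Call:
arm_command --commands '[[3.2,[0,0,-1.2],0],[3.2,[0,0,-1.2],0],[3.2,[0,0,-1.2],0],[3.2,[0,0,0],0],[3.2,[0,0,0],0]]'

```text
clock: 13.2
position: [0.6358, 0.0682, 0.0646]
ee_rot: [-0.707, 0.707, -0.0, -0.001]
contact_force: [0.1, -0.3, -2.5]
width: 0.0375
```

Call:
arm_command --commands '[[3.2,[0,0,-0.8],0],[3.2,[0,0,-0.5],0],[3.2,[0,0,-0.2],0],[3.2,[0,0,0],0],[3.2,[0,0,-0.1],0],[3.2,[0,0,0],0],[3.2,[0,0,0],0]]'

```text
clock: 13.9
position: [0.6364, 0.0682, 0.0496]
ee_rot: [-0.707, 0.707, 0.0, 0.0]
contact_force: [0.8, -0.6, -2.9]
width: 0.0375
```

Call:
arm_command --commands '[[3.2,[0,0,-0.1],0],[3.2,[0,0,0],0],[3.2,[0,0,0],0]]'

```text
clock: 14.2
position: [0.6362, 0.0682, 0.0484]
ee_rot: [-0.707, 0.707, 0.0, 0.0]
contact_force: [0.9, 0.1, -3.2]
width: 0.0375
```

Call:
arm_command --commands '[[3.2,[0,0,-0.1],0],[3.2,[0,0,0],0],[3.2,[0,0,0],0]]'

```text
clock: 14.5
position: [0.6364, 0.0682, 0.0478]
ee_rot: [-0.707, 0.707, 0.0, 0.0]
contact_force: [-0.6, 1.0, 0.3]
width: 0.0376
```

Call:
arm_command --commands '[[4.4,[0,0,0],0],[5.5,[0,0,0],0],[6.5,[0,0,0],0],[6.5,[0,0,0],0],[6.5,[0,0,1],0],[6.5,[0,0,3],0],[6.5,[0,0,4],0],[6.5,[0,0,0],0]]'

```text
clock: 15.3
position: [0.6404, 0.0683, 0.1341]
ee_rot: [0.707, -0.707, -0.004, -0.004]
contact_force: [-0.2, 0.4, 0.5]
width: 0.0647
```

Run:
```python
from h import *
im=grab('wrist','w10');s=manip.get_state();print(s['position'],s['contact_force'],s['width'])
```

```text
[0.63872324 0.06824817 0.13154781] [-0.0457094  -1.09950271 -0.768585  ] 0.06521737039345686
```

View pics/w10.png

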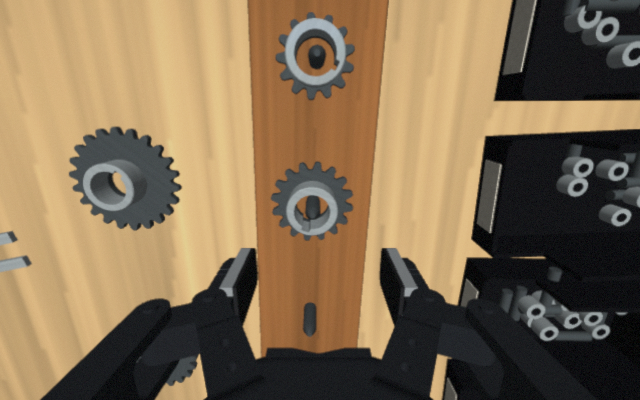

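Call:
arm_command --commands '[[7,[-3.4,-3.6,0],0],[7,[-3.4,-3.6,0],0],[7,[-3.4,-3.6,0],0],[7,[-3.4,-3.6,0],0],[7,[-3.4,-4,0],0],[7,[0,0,-3],0],[7,[0,0,-3],0],[7,[0,0,-1],0],[7,[0,0,0],0],[7,[0,0,0],0]]'

```text
clock: 16.35
position: [0.4685, -0.1138, 0.0578]
ee_rot: [-0.707, 0.707, 0.0, -0.0]
contact_force: [-0.1, 0.1, 0.6]
width: 0.0698
```

Run:
```python
from h import *
im=grab('wrist','w11');s=manip.get_state();print(s['position'],s['contact_force'],s['width'])
```

```text
[ 0.46889302 -0.11393986  0.05822652] [0.65157357 0.1195226  0.23215623] 0.07014207628174636
```

View pics/w11.png

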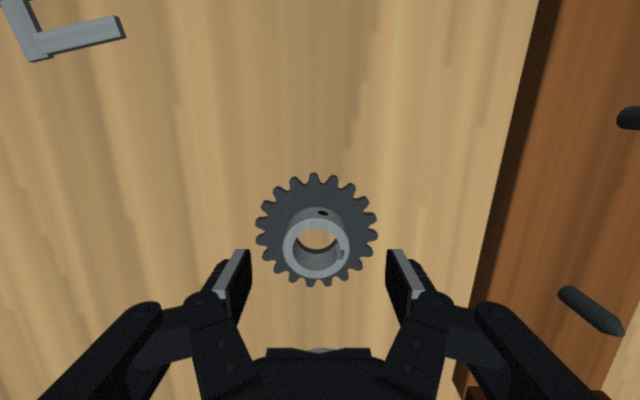

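Run:
```python
from h import *
for n,p in(('w7',(316,244)),('w11',(316,247))):
    print(n,at_z(load(n),*p,.028))
```

```text
w7 [0.46198903 0.29580157 0.028     ]
w11 [ 0.46551957 -0.11471444  0.028     ]
```

Call:
arm_command --commands '[[7,[-0.2,-0.1,-1.5],0],[7,[0,0,-1.5],0],[7,[0,0,0],0],[7,[0,0,0],0],[3.2,[0,0,0],0],[3.2,[0,0,0],0],[3.2,[0,0,0],0],[3.2,[0,0,0],0],[3.2,[0,0,0],0],[3.2,[0,0,0],0]]'

```text
clock: 17.4
position: [0.4667, -0.1151, 0.0287]
ee_rot: [-0.707, 0.707, 0.001, 0.001]
contact_force: [-1.0, 1.1, 7.0]
width: 0.0379
```

Call:
arm_command --commands '[[3.2,[0,0,1],0],[3.2,[0,0,3],0],[3.2,[0,0,4],0],[3.2,[0,0,3],0],[3.2,[0,0,0],0]]'

```text
clock: 17.9
position: [0.4685, -0.1159, 0.1416]
ee_rot: [-0.706, 0.708, 0.003, 0.003]
contact_force: [1.4, -0.2, -2.8]
width: 0.0381
```

Run:
```python
from h import *
im=grab('wrist','w12');s=manip.get_state();print(s['position'],s['contact_force'],s['width'])
```

```text
[ 0.46687041 -0.11530916  0.13933499] [-0.34126767  0.88467138 -3.9685319 ] 0.03774002265022875
```

View pics/w12.png

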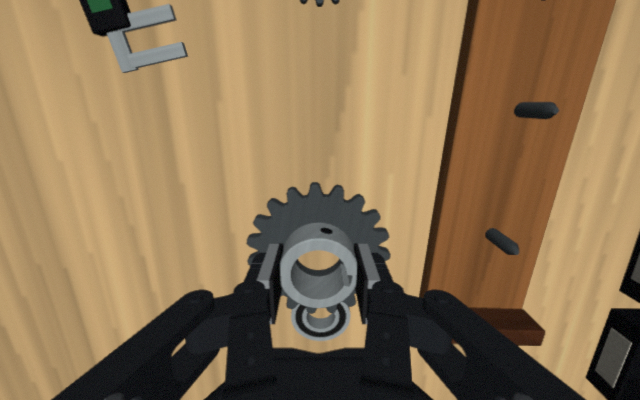

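Call:
arm_command --commands '[[3.2,[3.3,1.5,0],0],[3.2,[3.3,1.5,0],0],[3.2,[3.3,1.5,0],0],[3.2,[3.3,1.5,0],0],[3.2,[3.4,1.4,0],0],[3.2,[0,0,0],0],[3.2,[0,0,-1.5],0],[3.2,[0,0,-2],0],[3.2,[0,0,0],0],[3.2,[0,0,0],0]]'

```text
clock: 18.95
position: [0.6302, -0.0409, 0.1007]
ee_rot: [0.707, -0.707, 0.002, 0.001]
contact_force: [-0.1, -0.6, -4.3]
width: 0.0373
```

Run:
```python
from h import *
im=grab('wrist','w13');im=grab('scene','s13');crop('s13',240,140,400,260,'c13');s=manip.get_state();print(s['position'],s['contact_force'],s['width'])
```

```text
[ 0.63187884 -0.04109982  0.10261135] [-0.42509134  0.30388364 -4.20513794] 0.037719862486823096
```

View pics/c13.png

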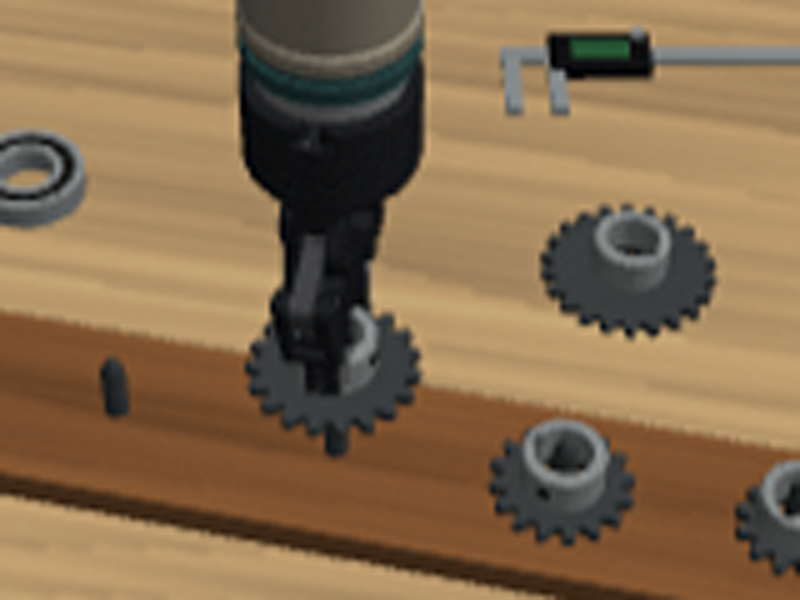

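View pics/w13.png

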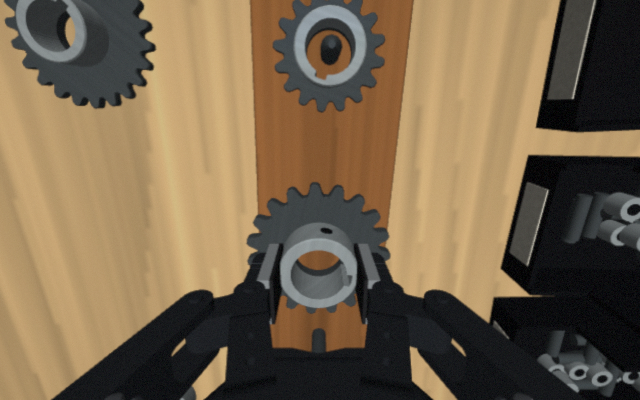

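Call:
arm_command --commands '[[3.2,[0,0,-1.2],0],[3.2,[0,0,-1.2],0],[3.2,[0,0,-1.2],0],[3.2,[0,0,0],0],[3.2,[0,0,0],0]]'

```text
clock: 19.55
position: [0.6314, -0.0408, 0.0656]
ee_rot: [0.707, -0.707, 0.0, 0.0]
contact_force: [0.0, 0.2, -4.4]
width: 0.0379
```

Call:
arm_command --commands '[[3.2,[0,0,-0.8],0],[3.2,[0,0,-0.5],0],[3.2,[0,0,-0.2],0],[3.2,[0,0,0],0],[3.2,[0,0,-0.1],0],[3.2,[0,0,0],0],[3.2,[0,0,0],0]]'

```text
clock: 20.25
position: [0.632, -0.0409, 0.0506]
ee_rot: [-0.707, 0.707, 0.0, 0.0]
contact_force: [-0.6, 0.2, -3.6]
width: 0.0376
```

Call:
arm_command --commands '[[3.2,[0,0,-0.1],0],[3.2,[0,0,0],0],[3.2,[0,0,0],0]]'

```text
clock: 20.55
position: [0.6318, -0.0409, 0.0494]
ee_rot: [-0.707, 0.707, 0.0, 0.0]
contact_force: [-0.1, -0.7, -3.4]
width: 0.0376
```

Call:
arm_command --commands '[[3.2,[0,0,-0.1],0],[3.2,[0,0,0],0],[3.2,[0,0,0],0]]'

```text
clock: 20.85
position: [0.6319, -0.0409, 0.0489]
ee_rot: [-0.707, 0.707, 0.0, 0.0]
contact_force: [-1.3, 0.5, 1.3]
width: 0.0373
```

Call:
arm_command --commands '[[4.4,[0,0,0],0],[5.5,[0,0,0],0],[6.5,[0,0,0],0],[6.5,[0,0,0],0],[6.5,[0,0,1],0],[6.5,[0,0,3],0],[6.5,[0,0,4],0],[6.5,[0,0,0],0]]'

```text
clock: 21.65
position: [0.6359, -0.0415, 0.1351]
ee_rot: [-0.706, 0.708, 0.004, 0.004]
contact_force: [1.1, 0.2, 0.3]
width: 0.065
```

Run:
```python
from h import *
im=grab('wrist','w14');s=manip.get_state();print(s['position'],s['contact_force'],s['width'])
```

```text
[ 0.63429044 -0.04126585  0.13251422] [ 0.88664697  0.62464293 -0.23037782] 0.0648307667047218
```

View pics/w14.png

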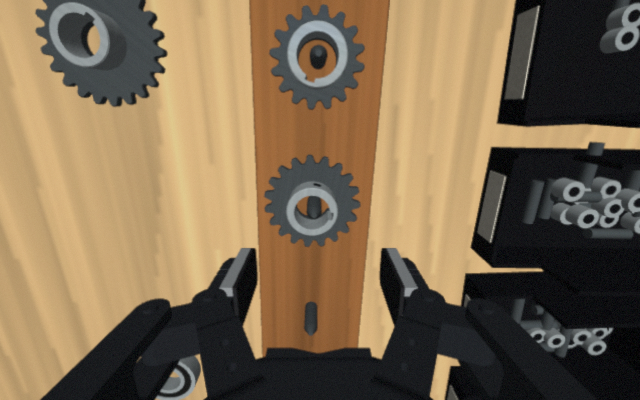

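Call:
arm_command --commands '[[7,[-3.3,2.5,0],0],[7,[-3.3,2.5,0],0],[7,[-3.3,2.5,0],0],[7,[-3.3,2.5,0],0],[7,[-3.2,2.4,0],0],[7,[0,0,-3],0],[7,[0,0,-3],0],[7,[0,0,-1],0],[7,[0,0,0],0],[7,[0,0,0],0]]'

```text
clock: 22.7
position: [0.4685, 0.0829, 0.0588]
ee_rot: [-0.707, 0.707, 0.0, 0.0]
contact_force: [0.5, -0.8, 0.7]
width: 0.07
```

Run:
```python
from h import *
im=grab('wrist','w15');s=manip.get_state();print(s['position'],s['contact_force'],s['width'])
```

```text
[0.46894081 0.08297025 0.05917946] [-0.53777056 -0.28448457  0.78651408] 0.0700592660299528
```

View pics/w15.png

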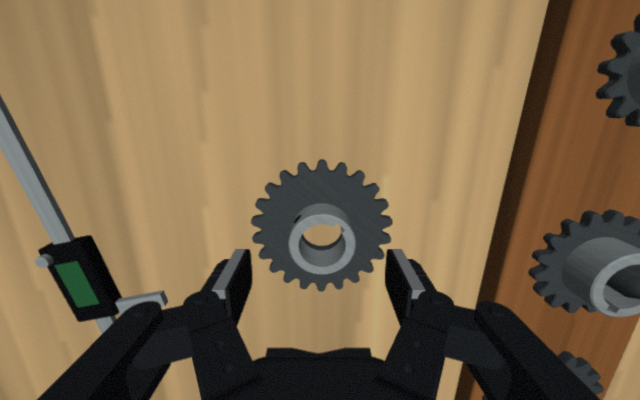

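Sprocket_19 is seated. The sprocket_22 hub is centred between the jaws at (322,243). I'll descend and grip a little harder.

Call:
arm_command --commands '[[7,[0.1,0,-1.6],0],[7,[0,0,-1.5],0],[7,[0,0,0],0],[7,[0,0,0],0],[3.2,[0,0,0],0],[3.2,[0,0,0],0],[3.2,[0,0,0],0],[3.2,[0,0,0],0],[3.2,[0,0,0],0],[3.2,[0,0,0],0]]' --grip_force 70

```text
clock: 23.75
position: [0.4701, 0.0831, 0.0289]
ee_rot: [-0.707, 0.707, 0.001, 0.001]
contact_force: [-0.3, -0.1, 8.6]
width: 0.0376
```

Call:
arm_command --commands '[[3.2,[0,0,1],0],[3.2,[0,0,3],0],[3.2,[0,0,4],0],[3.2,[0,0,3],0],[3.2,[0,0,0],0]]'

```text
clock: 24.25
position: [0.4715, 0.0833, 0.1413]
ee_rot: [0.707, -0.707, -0.003, -0.003]
contact_force: [0.8, -0.5, -5.1]
width: 0.0371
```

Run:
```python
from h import *
im=grab('wrist','w16');s=manip.get_state();print(s['position'],s['contact_force'],s['width'])
```

```text
[0.46970372 0.08319511 0.13886546] [-0.55931817  0.51312707 -6.25259162] 0.037345238063025914
```

View pics/w16.png

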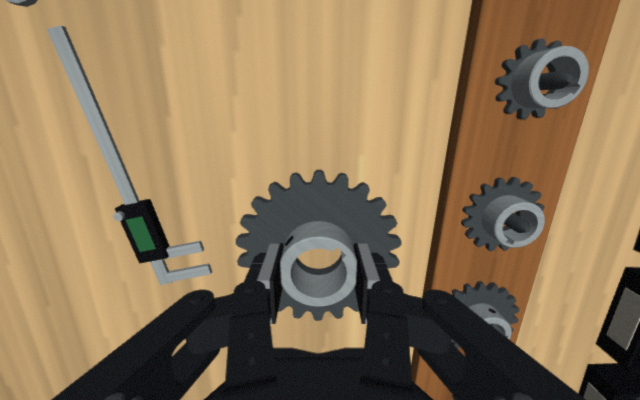

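Call:
arm_command --commands '[[3.2,[2.3,-3.3,0],0],[3.2,[2.3,-3.3,0],0],[3.2,[2.3,-3.3,0],0],[3.2,[2.3,-3.3,0],0],[3.2,[2.3,-3.3,0],0],[3.2,[2.3,-3.3,0],0],[3.2,[2.2,-3.6,0],0],[3.2,[0,0,0],0],[3.2,[0,0,-1.5],0],[3.2,[0,0,-2],0],[3.2,[0,0,0],0],[3.2,[0,0,0],0]]'

```text
clock: 25.5
position: [0.6272, -0.1502, 0.1]
ee_rot: [0.708, -0.706, 0.002, 0.002]
contact_force: [-0.4, -1.0, -4.8]
width: 0.0374
```

Run:
```python
from h import *
im=grab('wrist','w17');im=grab('scene','s17');crop('s17',200,140,360,260,'c17');s=manip.get_state();print(s['position'],s['contact_force'],s['width'])
```

```text
[ 0.62895938 -0.15077648  0.10229464] [-0.47401454  0.4095778  -4.33933153] 0.03739041368611926
```

View pics/c17.png

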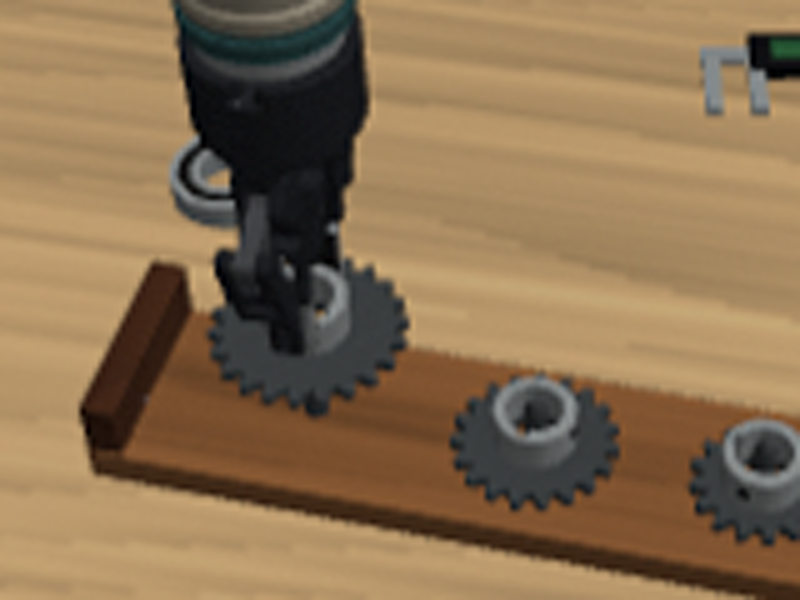

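View pics/w17.png

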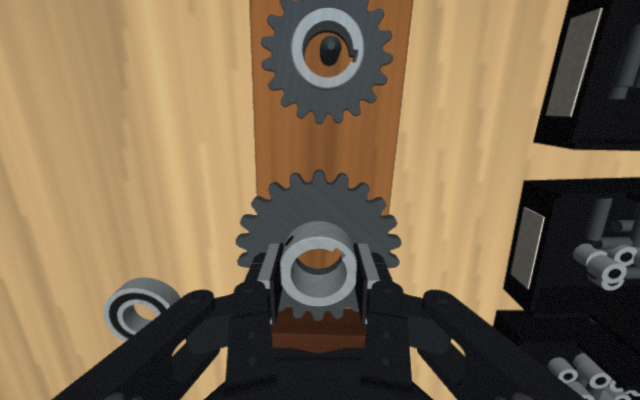

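Call:
arm_command --commands '[[3.2,[0,0,-1.2],0],[3.2,[0,0,-1.2],0],[3.2,[0,0,-1.2],0],[3.2,[0,0,0],0],[3.2,[0,0,0],0]]'

```text
clock: 26.1
position: [0.6285, -0.1508, 0.0656]
ee_rot: [0.707, -0.707, 0.0, 0.0]
contact_force: [1.0, -0.5, -4.9]
width: 0.0376
```

Call:
arm_command --commands '[[3.2,[0,0,-0.8],0],[3.2,[0,0,-0.5],0],[3.2,[0,0,-0.2],0],[3.2,[0,0,0],0],[3.2,[0,0,-0.1],0],[3.2,[0,0,0],0],[3.2,[0,0,0],0]]'

```text
clock: 26.8
position: [0.629, -0.1509, 0.0506]
ee_rot: [-0.707, 0.707, 0.0, 0.0]
contact_force: [-1.0, -0.3, -6.5]
width: 0.0375
```

Call:
arm_command --commands '[[3.2,[0,0,-0.1],0],[3.2,[0,0,0],0],[3.2,[0,0,0],0]]'

```text
clock: 27.1
position: [0.6288, -0.1509, 0.0494]
ee_rot: [0.707, -0.707, -0.0, 0.0]
contact_force: [-0.3, -0.4, -5.7]
width: 0.0373
```

Call:
arm_command --commands '[[3.2,[0,0,-0.1],0],[3.2,[0,0,0],0],[3.2,[0,0,0],0]]'

```text
clock: 27.4
position: [0.6289, -0.151, 0.049]
ee_rot: [-0.707, 0.707, 0.0, 0.0]
contact_force: [-2.5, 0.8, 0.6]
width: 0.0373
```

Call:
arm_command --commands '[[4.4,[0,0,0],0],[5.5,[0,0,0],0],[6.5,[0,0,0],0],[6.5,[0,0,0],0],[6.5,[0,0,1],0],[6.5,[0,0,3],0],[6.5,[0,0,4],0],[6.5,[-2,0,3],0],[6.5,[-4,0,2],0],[6.5,[-4,0,2],0],[6.5,[-4,0,0],0],[6.5,[-4,0,0],0]]'

```text
clock: 28.6
position: [0.4479, -0.151, 0.2]
ee_rot: [-0.707, 0.708, 0.001, 0.001]
contact_force: [-0.7, -0.7, -0.3]
width: 0.0653
```

Call:
arm_command --commands '[[6.5,[-4,-2,0],0],[6.5,[-4,-3,0],0],[6.5,[-2,-3,0],0],[6.5,[0,0,0],0],[6.5,[0,0,0],0]]'

```text
clock: 29.1
position: [0.3488, -0.2315, 0.1992]
ee_rot: [-0.707, 0.707, -0.0, 0.001]
contact_force: [0.2, 0.8, 0.2]
width: 0.0649
```

Run:
```python
from h import *
im=grab('top','t20');crop('t20',195,130,415,195,'c20')
im=grab('scene','s20');crop('s20',200,150,520,300,'c21');s=manip.get_state();print(s['position'],s['contact_force'],s['clock'])
```

```text
[ 0.34941352 -0.2304916   0.19876488] [ 0.90373606 -0.27098012 -0.38215719] 29.2
```

View pics/c20.png

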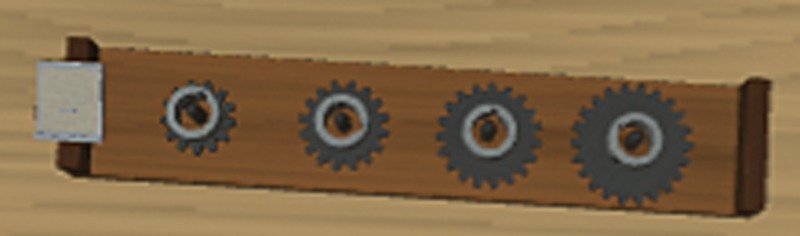

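View pics/c21.png

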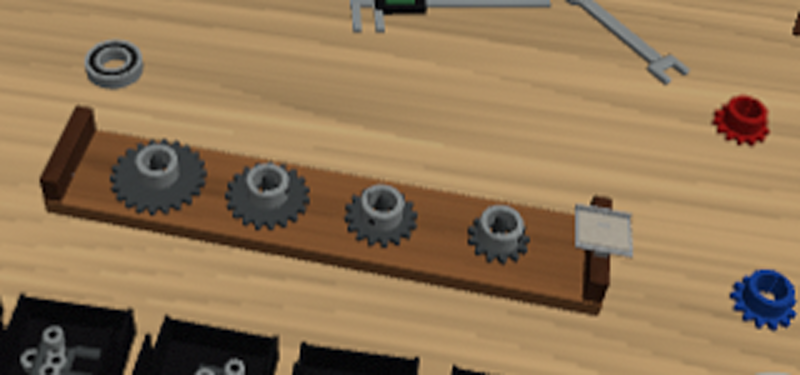

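Both views show all four lying flat, hub up, each with its pin inside its hole. From the card end they run 13, 16, 19, 22. The red and blue look-alikes have not moved.

Run:
```python
from h import *
im=load('t20')
# hub-top heights
for q in((.639,.179),(.636,.069),(.632,-.041),(.629,-.151)):
    R,t=np.array(im['R']),np.array(im['t']);K=im['intrinsics'];z=[]
    for a in np.arange(0,6.28,.4):
        X=R@np.array([q[0]+.017*np.cos(a),q[1]+.017*np.sin(a),.048])+t;x=X[:2]/X[2];x=x*(1+im['k1']*(x@x))
        z.append(dep(im,*(x*K[0,0]+K[:2,2]))[2])
    print(np.median(z).round(4))
print(manip.sign_off())
```

```text
0.0489
0.049
0.0482
0.0479
the job is handed in; nothing more can be done
None
```

The four sprockets are on the rack pins in order of size from the white-card end: 13, 16, 19, 22 teeth. I gripped each by its hub, lowered it over its pin until it touched the board, and only then let go. I handed the job in at about 29 s, with the gripper well clear of the rack.

- **Placement:** the last top and scene views show each pin inside its sprocket's hole, all discs flat with the hubs up, and the red and blue look-alikes where they started.
- **Height check:** the hub tops measured 47.9–49.0 mm above the bench, against the expected 48 mm.
- **Disagreement:** at the start, the scene camera put the pins and three of the sprockets (16, 19 and 22) 3–6 mm farther out in x than the top camera did. The wrist camera agreed with the top camera where I compared them, so I used those values.
- **Failed checks:** none.

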